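# Sort V-blocks, shaft and flange into their trays at the measuring desk

## Robot

A 7-joint arm with a two-finger parallel gripper is mounted at the origin on a cart in front of the work surface, level with it; the furniture and walls round the work are solid. World frame = base frame: x ahead of the robot, y to its left, z up, the work surface at z = 0. Lengths are in m, angles in rad, forces in N, time in s.
With the tool pointing down it reaches from about 0.4 to 0.85 m from the base axis. Payload 10.4 kg.
Tool frame: the origin (TCP) lies at the very end of the fingers, on their centre line; the grasp point (between the pads) lies 19 mm behind it; z points along the fingers, y is the direction in which the jaws open and shut (so a half turn about z gives the same grasp; the last joint's range is limited). The gripper opens to 87 mm and grips with 3 to 60 N. Pads are 19 mm wide; open, the fingers measure 117 mm over their backs; the gripper's body (75 mm by 190 mm) begins 51 mm behind the grasp point.
Start: joints at [1.285, 0.332, -0.065, 1.46, 0.022, 1.35, -0.088], TCP at [0.162, -0.604, 0.223] pointing down, gripper open.
Joint ranges: [-2.6, 2.6], [-0.5, 2.12], [-1.47, 1.34], [0.16, 2.42], [-1.27, 4.41], [0.06, 2.06], [-2.6, 2.6]. Speed limits (rad/s): [2.22, 2.22, 2.79, 2.79, 3.14, 3.14, 3.14].

## Interface

Orientations are given as a unit quaternion [x, y, z, w].
In Python, from bench import r gives the robot as it stands.
- The arm moves only by the shell command python3 -m crank 'ROWS' [FORCE]. ROWS is JSON, a list of rows, each a list of 3 entries, a list of its own where there are three numbers: the opening, from -1 (shut) to 1 (fully open), so that 0 is half open, then the shift along the tool's x, y, z in mm, then the turn about the tool's z in degrees. A call has 1 to 12 rows; each row is the pose to reach, as a shift and turn from the pose commanded when the call began, along the tool's axes at that moment; what a row does not reach only later rows make up. A row lasts 1/12 s, in which the tool goes at most 41.7 mm and 7.16 degrees, less where a joint would pass 70% of its speed; a pose out of reach is approached as far as the arm can. A call with a gripper value outside its range is refused whole. The fingers move at their own pace and stop on an object; FORCE is the grip in N (left out, the last holds). Time passes only in rows, so rows that repeat a pose let the fingers close. It gives the time, the measured TCP pose, the force and the opening at its end, in the units of the state.
- r.read_state(): the state, without advancing time (a new reading comes with each control period).
- r.camera(name): name is "scene" or "top"; returns a dict with "pixels" (420x560x3 uint8, red, green, blue), "fov_y" (degrees; the focal length in pixels is half the picture's height over the tangent of half this angle, whatever the lens; pixels are square), "cx", "cy" (the principal point, pixels), "cam_to_world" (4x4, takes a point from camera to world coordinates). Camera axes: x right, y down, z forward; pixel columns grow to the right and rows downward; lengths in m; the calibration is good to about 2 mm. A picture is of the moment at which its call begins. There is no depth.
- r.close_job(): hands the job in, once; it reports no verdict.
The state is a dict: "time": time; "joint_positions": joint angles; "joint_vel": joint speeds; "joint_torque": joint torques, N m; "ee_pos": TCP position; "eef_rot": TCP orientation; "ft_force": force on the tool from outside, world axes, zero at the start; "torque": the same for the moment, N m; "width": finger opening in m.
Only numpy, scipy, OpenCV 4.12 (cv2) and the standard library are available. Lean on these libraries where they do the work, as an engineer would, in place of code of your own. Each camera call takes 0.05 s, during which the arm holds its last target.

## Task

Clear the measuring desk: each of the three black trays already holds one piece of its kind. Put the two loose V-blocks, the loose shaft and the loose flange each into the tray with its like, set down flat on the free part of the tray's floor, V-blocks and flange right way up. Leave the plug gauge (the rod with the red band) where it lies.

Things in the scene. Friction and masses are not known exactly. Their poses are not given: they have to be found in the camera images.
- v_tray: fixed black tray, grey liner, 180 x 110 mm (x, y), 14 mm high, walls 4 mm, inner floor 4 mm above the desk. Origin: centre of underside; x points away from the robot (within 0.12 rad), z up. Fixed in it: one V-block, 60 mm side along y, filling x 42 to 78, y -30 to 30 mm, 44 mm high. Free room for two more, turned alike, centred at about x = +2 and x = -56 mm, y = 0.
- shaft_tray: fixed black tray, grey liner, 180 x 110 mm (x, y), 14 mm high, walls 4 mm, inner floor 4 mm above the desk. Origin: centre of underside; x points away from the robot (within 0.12 rad), z up. Fixed in it: one turned shaft along x, filling y -43 to -17, x -60 to 60 mm, 29 mm high. Free room for one more shaft along x, centred at about x = 0, y = +26 mm.
- flange_tray: fixed black tray, grey liner, 180 x 110 mm (x, y), 14 mm high, walls 4 mm, inner floor 4 mm above the desk. Origin: centre of underside; x points away from the robot (within 0.12 rad), z up. Fixed in it: one flange at x = +48 mm, y = 0, 68 mm across, 31 mm high. Free room for one more, centred at about x = -40 mm, y = 0.
- v_block_1: loose grey steel V-block, 35 x 60 x 40 mm (x, y, z), 0.3 to 0.5 kg, V-groove in the top along its x; the end faces across y are flat, 60 mm apart, full height: grip there. Origin: centre of underside; upright on the desk at any yaw. Both V-blocks are alike and may lie either way round.
- v_block_2: loose grey steel V-block, 35 x 60 x 40 mm (x, y, z), 0.3 to 0.5 kg, V-groove in the top along its x; the end faces across y are flat, 60 mm apart, full height: grip there. Origin: centre of underside; upright on the desk at any yaw. Both V-blocks are alike and may lie either way round.
- shaft: loose bare grey turned shaft with stepped ends, 25 mm thick and 120 mm long along its y, 0.17 to 0.29 kg, lying on the desk; it does not roll. Origin: centre of its underside (axis 12.5 mm higher). Grip it across its x, at mid-length.
- flange: loose grey turned flange: disc 68 mm across and 10 mm thick (up to 12 mm high) with a hub 44 mm across rising to 27 mm on top, 0.27 to 0.45 kg, lying disc down. Origin: centre of the underside. Grip the hub, from 13 to 27 mm high, in any direction.
- plug_gauge: bystander: loose plug gauge, a rod 105 mm long (y) and 18 mm thick with a red band near one end and two bare thicker ends; origin: centre of its underside. It belongs in none of the trays. Behind it hangs a monitor screen, over the desk right of y = -0.25 m at x = 0.6 m, from 0.16 m up: keep the gripper clear of it.

How it is judged:
By the outcome, as a careful person would: the job done as asked, in the order asked, and still so for the second after the job is handed in, with the robot touching nothing.
It also fails if it takes over 112 s, if anything falls off the work surface, if the arm or the gripper's body presses on something with over 40 N, if the wrist force passes 120 N, or if a joint passes its speed limit or range.

## Working session

There is one attempt and no reset: what is moved stays moved. The work goes in short steps, Python scripts to look and compute and a shell command to move; the robot and the scene stay as the last step left them, time stands still between calls to the robot, and variables do not carry over. Pictures are saved under pics/ and viewed, and the job is handed in when it is done.

```bash
ls; mkdir -p pics
python3 - <<'E'
from bench import r
import cv2, numpy as np
np.set_printoptions(precision=4,suppress=True)
s=r.read_state()
for k,v in s.items(): print(k,np.round(v,4))
for n in ("scene","top"):
    c=r.camera(n); cv2.imwrite(f"pics/{n}0.png",c["pixels"][:,:,::-1])
    print(n,c["fov_y"],c["cx"],c["cy"]); print(np.array(c["cam_to_world"]), [k for k in c])
E
```

```text
pics
time 0.0
joint_positions [ 1.2854  0.3329 -0.0647  1.4609  0.0216  1.3499 -0.0885]
joint_vel [-0.0007  0.0016  0.001  -0.0008 -0.0001  0.0005 -0.0006]
joint_torque [  0.0003 -62.3248   0.0251 -38.9903  -0.0612   0.0395   0.0001]
ee_pos [ 0.1622 -0.6032  0.2217]
eef_rot [ 0.9914  0.131  -0.0001 -0.0007]
ft_force [0.4526 0.5016 0.6017]
torque [ 0.0046  0.0208 -0.0366]
width 0.0872
scene 42.98007864445545 285.6028201208622 212.2703719952545
[[ 0.2133 -0.7854  0.5811 -0.2421]
 [-0.9769 -0.1805  0.1146 -0.2084]
 [ 0.0149 -0.5921 -0.8057  1.1176]
 [ 0.      0.      0.      1.    ]] ['pixels', 'fov_y', 'cx', 'cy', 'cam_to_world']
top 54.97425724644976 274.21727201320994 207.0117245122695
[[ 0.008  -0.9961  0.0883  0.4634]
 [-0.9999 -0.0086 -0.0069 -0.0559]
 [ 0.0076 -0.0882 -0.9961  0.9322]
 [ 0.      0.      0.      1.    ]] ['pixels', 'fov_y', 'cx', 'cy', 'cam_to_world']
```

View pics/scene0.png

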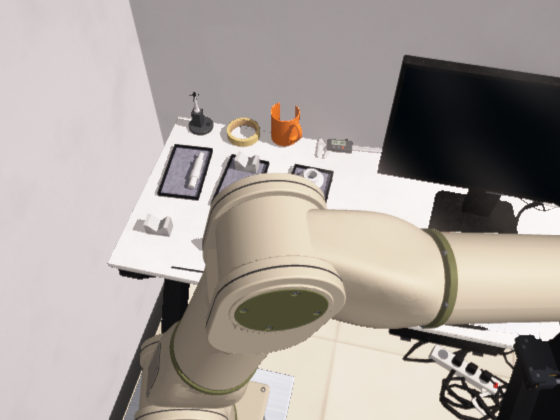

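View pics/top0.png

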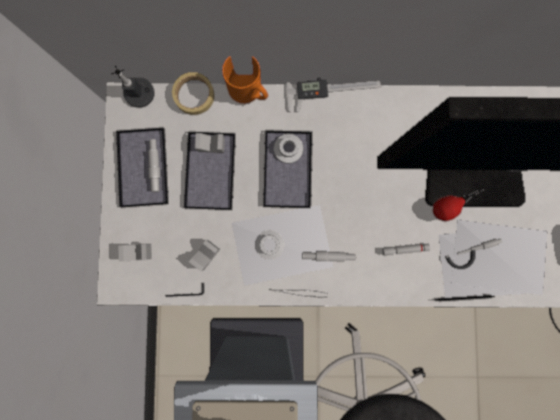

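Run:
```python
import cv2
im=cv2.imread("pics/top0.png")
cv2.imwrite("pics/z1.png",cv2.resize(im[110:215,100:330],None,fx=3.4,fy=3.4,interpolation=cv2.INTER_CUBIC))
cv2.imwrite("pics/z2.png",cv2.resize(im[205:310,95:295],None,fx=4,fy=4,interpolation=cv2.INTER_CUBIC))
cv2.imwrite("pics/z3.png",cv2.resize(im[190:310,290:520],None,fx=3.4,fy=3.4,interpolation=cv2.INTER_CUBIC))
```

```text
(no output)
```

View pics/z1.png

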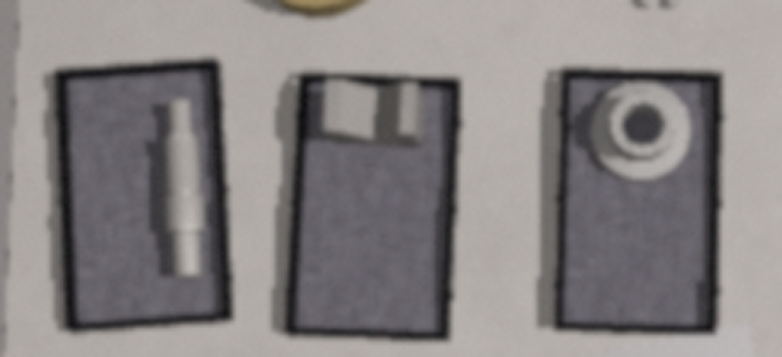

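View pics/z2.png

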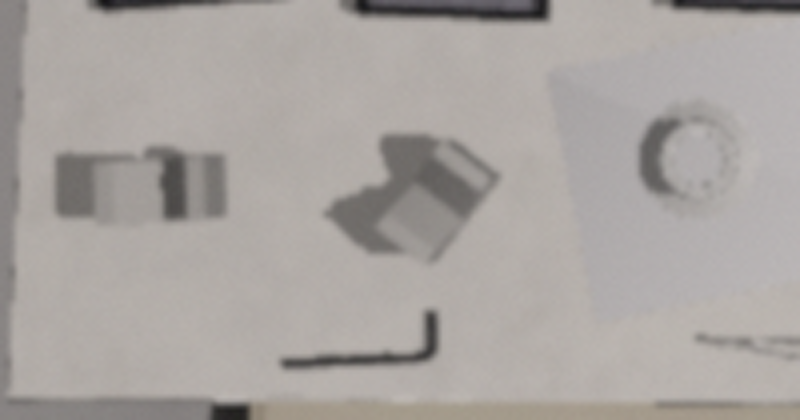

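View pics/z3.png

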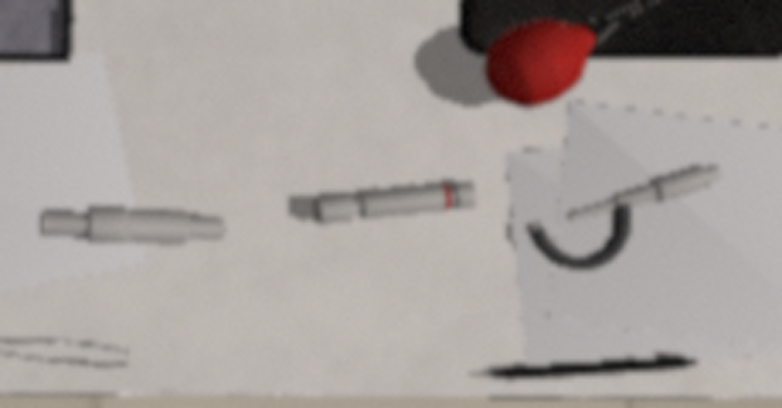

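```bash
cat > h.py <<'E'
from bench import r
import cv2, numpy as np
np.set_printoptions(precision=4,suppress=True)
def snap(name,fn=None):
    c=r.camera(name)
    if fn: cv2.imwrite(f"pics/{fn}.png",c["pixels"][:,:,::-1])
    return c
def ray(c,uv,z):
    uv=np.atleast_2d(np.asarray(uv,float)); f=210/np.tan(np.radians(c["fov_y"]/2))
    T=np.array(c["cam_to_world"])
    d=np.c_[(uv[:,0]-c["cx"])/f,(uv[:,1]-c["cy"])/f,np.ones(len(uv))]@T[:3,:3].T
    return T[:3,3]+d*((z-T[2,3])/d[:,2])[:,None]
def yaw_tool():
    q=r.read_state()["eef_rot"]
    x,y,z,w=q
    ax=np.array([1-2*(y*y+z*z),2*(x*y+z*w)]); return np.arctan2(ax[1],ax[0])
def togo(x,y,z,phi=None):
    """shift in tool axes (mm) and turn (deg) to world TCP x,y,z with jaw (tool y) direction phi deg (mod 360)"""
    s=r.read_state(); p=np.array(s["ee_pos"]); a=yaw_tool()
    d=np.array([x,y,z])-p
    tx=np.array([np.cos(a),np.sin(a),0]); ty=np.array([np.sin(a),-np.cos(a),0])
    j=np.degrees(a)-90
    out=[d@tx*1e3,d@ty*1e3,-d[2]*1e3]
    t=0 if phi is None else -((phi-j+180)%360-180)
    print("t %.2f pos %s jaw %.1f width %.4f F %s | shift %s turn %.1f"%(s["time"],np.round(p,4),(j+180)%360-180,s["width"],np.round(s["ft_force"],1),np.round(out,1),t))
    print("  q",np.round(s["joint_positions"],2))
E
python3 - <<'E'
from h import *
c=snap("top"); im=c["pixels"]; np.save("top0.npy",im)
hsv=cv2.cvtColor(im,cv2.COLOR_RGB2HSV); g=im.max(2).astype(int)
m=((g<115)).astype(np.uint8)
m[:112]=0; m[215:]=0; m[:,330:]=0; m[:,:108]=0
n,l,st,ce=cv2.connectedComponentsWithStats(cv2.morphologyEx(m,cv2.MORPH_OPEN,np.ones((2,2))))
for i in range(1,n):
    if st[i,4]<800: continue
    cn=max(cv2.findContours((l==i).astype(np.uint8),0,1)[0],key=cv2.contourArea)
    box=cv2.boxPoints(cv2.minAreaRect(cn)); 
    print(st[i],box.round(1).tolist())
    W=ray(c,box,0.014)[:,:2]; print(W, np.linalg.norm(W-np.roll(W,-1,0),axis=1), W.mean(0))
print(im[150:170:5,100:300:4].max(2))
E
```

```text
[ 115  128   54   81 3516] [[113.9000015258789, 130.0], [165.5, 127.80000305175781], [168.89999389648438, 206.10000610351562], [117.4000015258789, 208.39999389648438]]
[[0.7205 0.3105]
 [0.7272 0.1916]
 [0.5448 0.1779]
 [0.5386 0.2948]] [0.1191 0.1828 0.1171 0.1826] [0.6328 0.2437]
[ 260  131   54   78 3334] [[259.70001220703125, 207.8000030517578], [261.20001220703125, 130.60000610351562], [313.29998779296875, 131.60000610351562], [311.70001220703125, 208.8000030517578]]
[[ 0.5428 -0.0291]
 [ 0.7227 -0.0306]
 [ 0.7215 -0.1516]
 [ 0.5414 -0.148 ]] [0.1799 0.1209 0.1801 0.1189] [ 0.6321 -0.0898]
[ 182  132   55   79 3626] [[180.39999389648438, 208.89999389648438], [183.5, 131.5], [236.5, 133.6999969482422], [233.39999389648438, 211.0]]
[[0.5387 0.1517]
 [0.7186 0.1496]
 [0.7148 0.0266]
 [0.5349 0.0307]] [0.1799 0.1231 0.18   0.121 ] [0.6268 0.0896]
[[137 166 176 164  92  68 110 109 103 105 107  98  76 166 157  95  45 177
  176 175 167 110  25  71  70  76  98 130  79  77  84 103 108  43 173 181
  179 180 179 181 113  91  84  63  97 128 110  65  82 171]
 [137 170 175 170  92  64 108 102 108 105  99  66  76 156 164  94  38 177
  178 176 175 112  32 109 106 112 104 104 104 107 109 106 109  37 177 180
  180 179 179 179 113  78 107  94 104 113 100 147 139 179]
 [137 165 174 171  97  55 113 105 107 101 105  73  73 154 167  91  32 174
  175 176 176 110  37 110 108 107 103 102 113 104 108 110 105  35 178 178
  178 177 177 180 113  78 105 109  86 116 169 178 175 144]
 [137 167 173 173 102  47 105 106 109 106 108  72  72 153 167 106  34 167
  173 176 175 108  44 107 108 109 102 111 106 107 103 107  95  35 179 178
  178 180 179 180 114  65 101 109 109 110 107 114 107 106]]
```

Run:
```python
from h import *
c=r.camera("top"); im=np.load("top0.npy"); g=im.max(2).astype(np.uint8)
G=cv2.resize(g,None,fx=4,fy=4,interpolation=cv2.INTER_CUBIC)
for n,(a,b) in dict(shaft=(112,175),v=(180,242),fl=(258,320)).items():
    m=np.zeros_like(G); m[118*4:215*4,a*4:b*4]=(G[118*4:215*4,a*4:b*4]<72)
    nn,l,st,ce=cv2.connectedComponentsWithStats(m); i=1+st[1:,4].argmax()
    # long side walls: fit per-row extremes; short walls per col
    M=(l==i)
    pts=cv2.findContours(M.astype(np.uint8),0,1)[0]; cn=max(pts,key=cv2.contourArea)
    box=(cv2.boxPoints(cv2.minAreaRect(cn))+0.5)/4-0.5
    W=ray(c,box,0.014)[:,:2]
    e=[np.linalg.norm(W[(k+1)%4]-W[k]) for k in range(4)]
    k=int(np.argmax(e)); d=W[(k+1)%4]-W[k]; 
    if d[0]<0:d=-d
    print(n,st[i],box.round(1).tolist(),"sides",np.round(e,4),"ctr",W.mean(0),"yaw",np.degrees(np.arctan2(d[1],d[0])))
cv2.imwrite("pics/zt.png",cv2.resize(im[118:215,108:325][:,:,::-1],None,fx=3.6,fy=3.6,interpolation=cv2.INTER_NEAREST))
```

```text
shaft [  465   512   206   317 12584] [[114.69999694824219, 130.0], [163.6999969482422, 127.4000015258789], [167.8000030517578, 204.1999969482422], [118.80000305175781, 206.8000030517578]] sides [0.1134 0.1794 0.1115 0.1791] ctr [0.635  0.2442] yaw 4.818351908320418
v [  736   528   204   310 11112] [[183.0, 207.5], [186.8000030517578, 130.89999389648438], [235.0, 133.1999969482422], [231.1999969482422, 209.89999389648438]] sides [0.1785 0.112  0.1785 0.1101] ctr [0.6288 0.0884] yaw -1.8150955778227482
fl [ 1052   523   196   307 11643] [[262.29998779296875, 206.39999389648438], [264.29998779296875, 130.1999969482422], [312.1000061035156, 131.39999389648438], [310.0, 207.60000610351562]] sides [0.1778 0.111  0.1779 0.1092] ctr [ 0.6339 -0.0914] yaw -1.5214647367866698
```

View pics/zt.png

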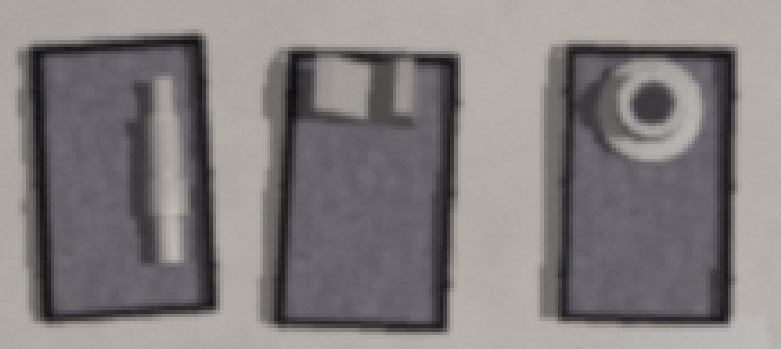

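Run:
```python
import cv2,numpy as np
im=np.load("top0.npy")[:,:,::-1]
def z(n,x0,y0,w,h,s):
    a=im[y0:y0+h,x0:x0+w].astype(float)
    a=np.clip((a-60)*1.6,0,255).astype(np.uint8)
    a=cv2.resize(a,None,fx=s,fy=s,interpolation=cv2.INTER_CUBIC)
    for i in range(0,w,10): cv2.putText(a,str(x0+i),(i*s,10),0,.35,(0,0,255)); cv2.line(a,(i*s,0),(i*s,h*s),(0,0,255) ,1) if i%20==0 else 0
    for i in range(0,h,10): cv2.putText(a,str(y0+i),(0,i*s),0,.35,(0,0,255)); cv2.line(a,(0,i*s),(w*s,i*s),(0,0,255),1) if i%20==0 else 0
    cv2.imwrite(f"pics/{n}.png",a)
z("b1",100,230,70,40,11); z("b2",170,230,60,45,13)
z("sh",290,235,80,40,10); z("fl",235,215,70,60,10)
```

```text
(no output)
```

View pics/b1.png

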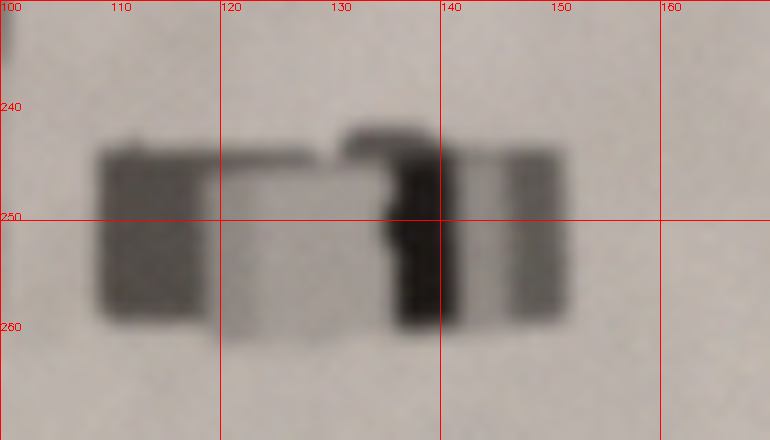

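View pics/b2.png

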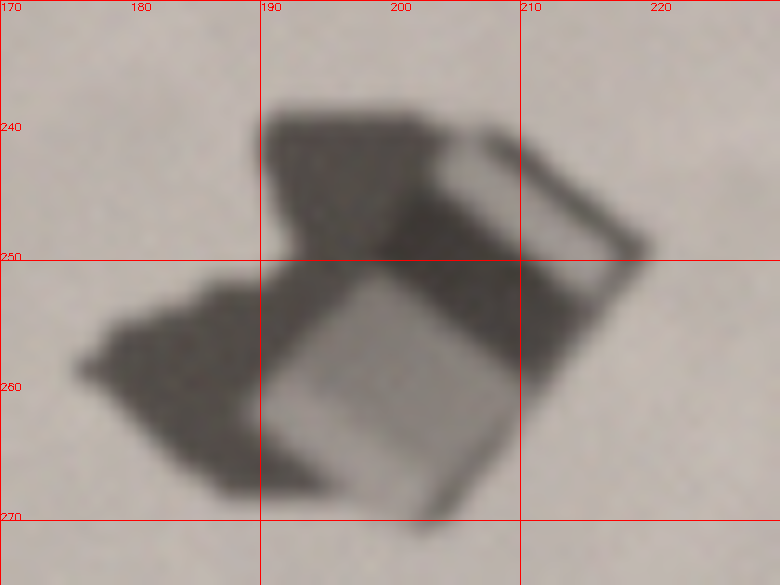

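View pics/sh.png

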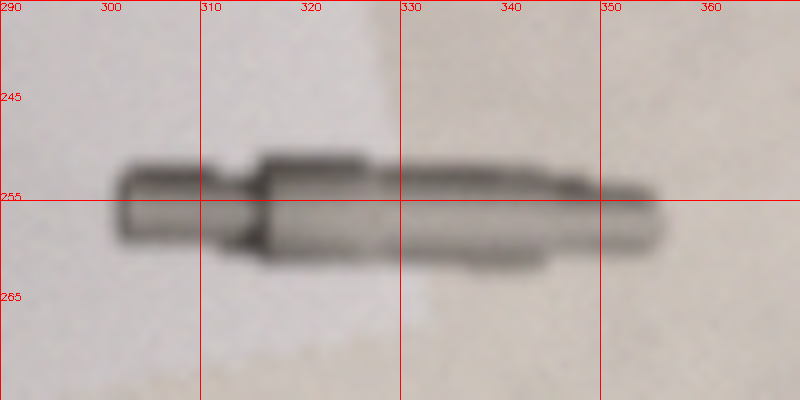

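View pics/fl.png

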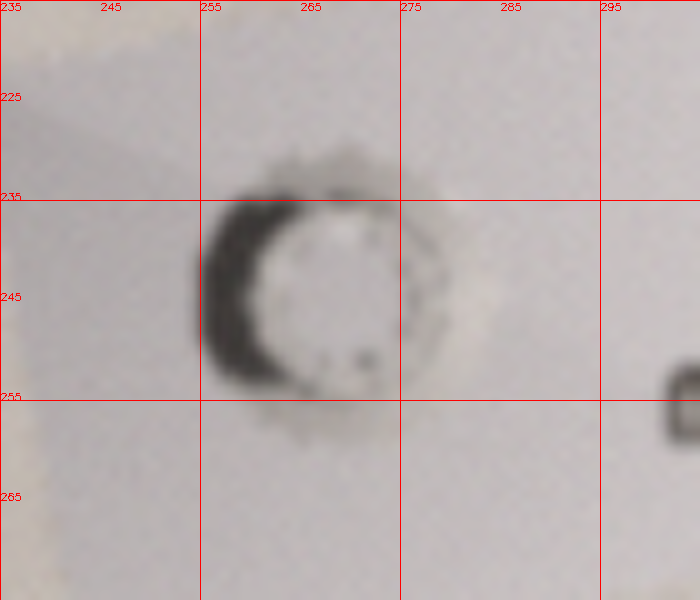

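Run:
```python
from h import *
c=r.camera("top")
def P(x0,y0,s,u,v,z): return ray(c,[[x0+(u+.5)/s-.5,y0+(v+.5)/s-.5]],z)[0,:2]
b1=lambda u,v,z:P(100,230,11,u,v,z); b2=lambda u,v,z:P(170,230,13,u,v,z)
L=b1(205,252,.04);R=b1(562,238,0)
print("b1",L,R,np.linalg.norm(L-R),(L+R)/2, "yaw edge", [np.degrees(np.arctan2(*( (p-q)*[-1,1]))) for p,q in [(b1(210,340,.04),b1(500,326,.04)),(b1(210,165,.04),b1(500,150,.04))]], "width",b1(300,340,.04)-b1(300,165,.04))
L=b2(326,465,.04);R=b2(572,188,0); print("b2",L,R,np.linalg.norm(L-R),(L+R)/2)
for p,q in [(b2(248,412,.04),b2(405,518,.04)),(b2(495,130,0),b2(650,245,0)),(b2(425,525,0),b2(650,248,0)),(b2(248,412,.04),b2(440,150,.04))]:
    d=q-p; print("dir",np.degrees(np.arctan2(d[1],d[0])),np.linalg.norm(d))
A=P(290,235,10,118,203,.012);B=P(290,235,10,660,220,.012);d=A-B;print("shaft",A,B,np.linalg.norm(d),(A+B)/2,np.degrees(np.arctan2(d[1],d[0])))
for cc in [(315,210),(410,212),(500,220)]: print(P(290,235,10,*cc,.0125))
print("fl",P(235,215,10,345,295,.027),P(235,215,10,345,297,.01))
```

```text
b1 [0.4396 0.2791] [0.442  0.2201] 0.05905627553574721 [0.4408 0.2496] yaw edge [np.float64(3.1929515096444665), np.float64(3.4168847936487023)] width [-0.0346 -0.0014]
b2 [0.4129 0.1111] [0.4595 0.0764] 0.058083207998169815 [0.4362 0.0938]
dir -123.08435195642608 0.032025744257235395
dir -125.7664654456944 0.03425122918613019
dir -38.335868290466834 0.062115326053270206
dir -35.25883669478008 0.05416223392416701
shaft [ 0.4367 -0.1246] [ 0.4338 -0.2475] 0.12301569281955078 [ 0.4352 -0.186 ] 88.65978699435777
[ 0.4354 -0.1692]
[ 0.4352 -0.1907]
[ 0.4335 -0.2111]
fl [ 0.4605 -0.0512] [ 0.46   -0.0511]
```

Run:
```python
from h import *
togo(.43,-.15,.2,-20)
```

```text
t 0.25 pos [ 0.1623 -0.6034  0.2222] jaw -74.9 width 0.0869 F [-0.5  0.2  0.8] | shift [ 376.3 -368.3   22.2] turn -54.9
  q [ 1.29  0.33 -0.06  1.46  0.02  1.35 -0.09]
```

```bash
python3 -m crank '[[1,[11,-11,1],0],[1,[30,-29,2],-2],[1,[56,-55,3],-5],[1,[84,-82,5],-10],[1,[112,-110,7],-15],[1,[140,-137,8],-20],[1,[168,-165,10],-25],[1,[196,-192,12],-30],[1,[224,-219,14],-35],[1,[252,-247,16],-40],[1,[280,-274,18],-45],[1,[308,-302,20],-50]]' 30
python3 - <<'E'
from h import *
togo(.441,.25,.17,93)
E
```

```text
time: 1.25
ee_pos: [0.3819, -0.2302, 0.2027]
eef_rot: [0.842, 0.539, -0.0, 0.0]
ft_force: [0.8, -0.5, -0.0]
width: 0.0868
t 1.25 pos [ 0.3819 -0.2302  0.2027] jaw -24.7 width 0.0868 F [ 0.8 -0.5 -0. ] | shift [ 461.  -147.1   32.7] turn -117.7
  q [ 0.92 -0.03 -0.46  1.91 -0.01  1.25  0.03]
```

```bash
python3 -m crank '[[1,[30,-10,2],-5],[1,[65,-21,4],-11],[1,[101,-32,7],-18],[1,[138,-44,9],-25],[1,[175,-56,12],-32],[1,[212,-67,15],-39],[1,[249,-79,17],-46],[1,[286,-91,20],-53],[1,[323,-103,22],-60],[1,[360,-115,25],-67],[1,[394,-126,28],-74],[1,[422,-135,30],-81]]'
python3 - <<'E'
from h import *
togo(.441,.25,.08,93)
E
```

```text
time: 2.25
ee_pos: [0.4367, 0.2104, 0.1727]
eef_rot: [0.288, 0.957, 0.0, 0.0]
ft_force: [0.1, -0.5, -0.4]
width: 0.0869
t 2.25 pos [0.4367 0.2104 0.1727] jaw 56.5 width 0.0869 F [ 0.1 -0.5 -0.4] | shift [18.2 35.4 92.7] turn -36.5
  q [ 0.38  0.16 -0.98  1.85  0.14  1.21  0.34]
```

```bash
python3 -m crank '[[1,[6,11,15],-6],[1,[12,23,35],-13],[1,[18,35,55],-20],[1,[18,35,75],-27],[1,[18,35,88],-33],[1,[18,35,92],-36.5],[1,[18,35,92],-36.5],[1,[18,35,92],-36.5]]'
python3 - <<'E'
from h import *
togo(.441,.25,.012,93)
c=snap("top","t1"); c=snap("scene","s1")
E
```

```text
time: 2.92
ee_pos: [0.4415, 0.2467, 0.0805]
eef_rot: [-0.021, 1.0, 0.0, -0.0]
ft_force: [0.4, -0.2, 0.6]
width: 0.087
t 2.92 pos [0.4415 0.2467 0.0805] jaw 92.4 width 0.0870 F [ 0.4 -0.2  0.6] | shift [ 0.3  3.3 68.5] turn -0.6
  q [ 0.29  0.38 -1.03  1.89  0.37  1.07  0.73]
```

View pics/t1.png

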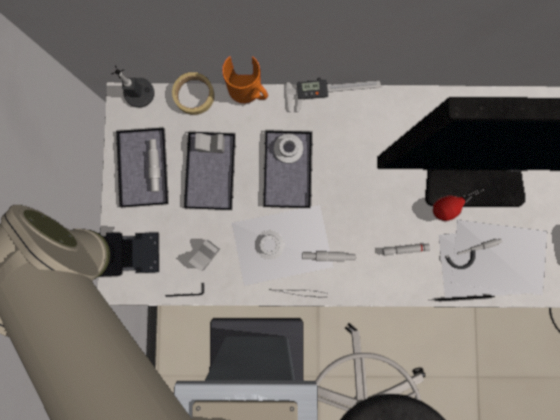

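View pics/s1.png

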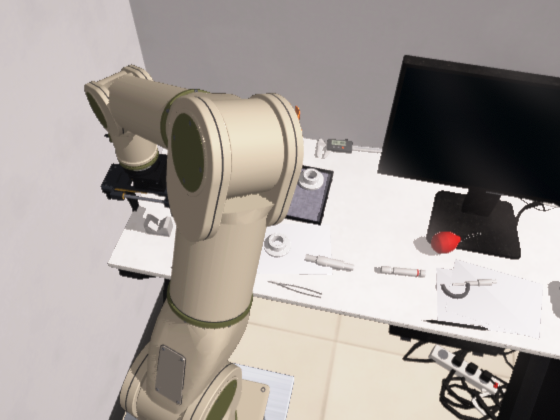

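```bash
python3 -m crank '[[1,[0,3,10],-0.6],[1,[0,3,25],-0.6],[1,[0,3,40],-0.6],[1,[0,3,55],-0.6],[1,[0,3,65],-0.6],[1,[0,3,68],-0.6],[1,[0,3,68],-0.6],[-0.2,[0,3,68],-0.6],[-0.2,[0,3,68],-0.6],[-0.2,[0,3,68],-0.6],[-0.2,[0,3,68],-0.6],[-0.2,[0,3,68],-0.6]]' 35
python3 - <<'E'
from h import *
togo(.441,.25,.012,93)
E
```

```text
time: 4.02
ee_pos: [0.4417, 0.2498, 0.0129]
eef_rot: [-0.027, 1.0, 0.0, 0.0]
ft_force: [0.4, 0.3, 0.0]
width: 0.0618
t 4.02 pos [0.4417 0.2498 0.0129] jaw 93.1 width 0.0618 F [0.4 0.3 0. ] | shift [0.7 0.3 0.9] turn 0.1
  q [ 0.21  0.49 -0.95  1.94  0.49  0.96  0.65]
```

```bash
python3 -m crank '[[-0.2,[0,0,0],0],[-0.2,[0,0,0],0],[-0.2,[0,0,0],0],[-0.2,[0,0,-4],0],[-0.2,[0,0,-15],0],[-0.2,[0,0,-30],0],[-0.2,[0,0,-50],0],[-0.2,[0,0,-65],0],[-0.2,[0,0,-70],0],[-0.2,[0,0,-70],0]]' 35
python3 - <<'E'
from h import *
togo(.631,.089,.075,88.2)
E
```

```text
time: 4.85
ee_pos: [0.4423, 0.2501, 0.0843]
eef_rot: [-0.027, 1.0, 0.0, 0.001]
ft_force: [0.2, -0.7, -3.4]
width: 0.0601
t 4.85 pos [0.4423 0.2501 0.0843] jaw 93.1 width 0.0601 F [ 0.2 -0.7 -3.4] | shift [-179.6 -171.2    9.3] turn 4.9
  q [ 0.29  0.38 -1.03  1.89  0.37  1.08  0.73]
```

```bash
python3 -m crank '[[-0.2,[-8,-8,0],0],[-0.2,[-24,-23,0],1],[-0.2,[-46,-44,0],2],[-0.2,[-70,-67,0],3],[-0.2,[-96,-91,0],4],[-0.2,[-122,-116,0],4.5],[-0.2,[-146,-139,0],5],[-0.2,[-164,-156,0],5],[-0.2,[-175,-167,0],5],[-0.2,[-180,-171,0],5],[-0.2,[-180,-171,0],5],[-0.2,[-180,-171,0],5]]'
python3 - <<'E'
from h import *
togo(.631,.089,.018,88.2)
c=snap("top","t2"); c=snap("scene","s2")
E
```

```text
time: 5.85
ee_pos: [0.6298, 0.0891, 0.0816]
eef_rot: [0.016, 1.0, 0.0, -0.001]
ft_force: [-0.7, 0.4, -3.1]
width: 0.0598
t 5.85 pos [0.6298 0.0891 0.0816] jaw 88.2 width 0.0598 F [-0.7  0.4 -3.1] | shift [-1.2 -0.1 63.6] turn -0.0
  q [ 0.41  0.62 -0.85  1.55  0.49  1.2   1.  ]
```

View pics/t2.png

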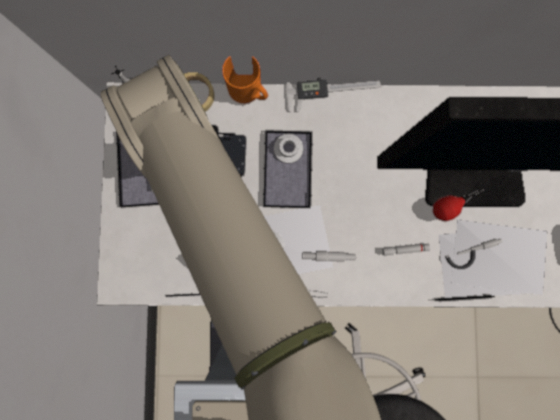

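View pics/s2.png

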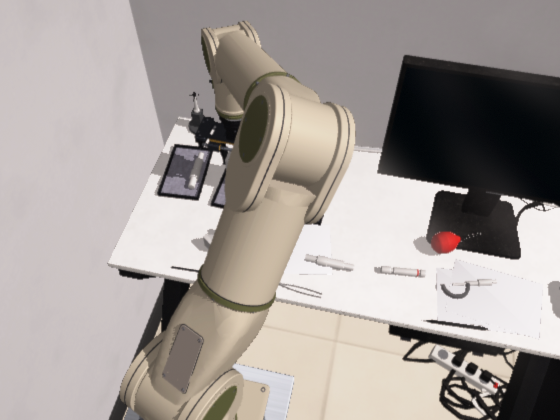

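```bash
python3 -m crank '[[-0.2,[-1,0,10],0],[-0.2,[-1,0,25],0],[-0.2,[-1,0,40],0],[-0.2,[-1,0,52],0],[-0.2,[-1,0,58],0],[-0.2,[-1,0,61],0],[-0.2,[-1,0,63],0],[-0.2,[-1,0,64],0],[-0.2,[-1,0,65],0],[-0.2,[-1,0,65],0]]'
python3 - <<'E'
from h import *
togo(.631,.089,.018,88.2)
E
```

```text
time: 6.78
ee_pos: [0.6318, 0.0889, 0.0179]
eef_rot: [0.016, 1.0, -0.0, 0.0]
ft_force: [0.2, 0.5, -3.0]
width: 0.0599
t 6.78 pos [0.6318 0.0889 0.0179] jaw 88.2 width 0.0599 F [ 0.2  0.5 -3. ] | shift [ 0.8  0.  -0.1] turn -0.0
  q [ 0.38  0.69 -0.81  1.59  0.55  1.1   0.97]
```

```bash
python3 -m crank '[[-0.2,[0,0,0.7],0],[-0.2,[0,0,1.2],0],[-0.2,[0,0,1.5],0],[-0.2,[0,0,1.5],0]]'
python3 - <<'E'
from h import *
togo(.631,.089,.018,88.2)
E
```

```text
time: 7.12
ee_pos: [0.6319, 0.0889, 0.0169]
eef_rot: [0.016, 1.0, -0.0, 0.0]
ft_force: [-2.4, -1.1, 5.7]
width: 0.0597
t 7.12 pos [0.6319 0.0889 0.0169] jaw 88.2 width 0.0597 F [-2.4 -1.1  5.7] | shift [ 0.9  0.1 -1.1] turn -0.0
  q [ 0.38  0.69 -0.81  1.59  0.55  1.1   0.97]
```

```bash
python3 -m crank '[[0.7,[0,0,0],0],[0.7,[0,0,0],0],[0.7,[0,0,0],0],[0.7,[0,0,0],0],[0.7,[0,0,-8],0],[0.7,[0,0,-25],0],[0.7,[0,0,-50],0],[0.7,[0,0,-80],0],[1,[0,0,-100],0],[1,[0,0,-105],0]]'
python3 - <<'E'
from h import *
togo(.4362,.0938,.08,143.5)
c=snap("scene","s3")
E
```

```text
time: 7.95
ee_pos: [0.6333, 0.0898, 0.1257]
eef_rot: [0.016, 1.0, 0.0, 0.003]
ft_force: [1.0, 0.2, 0.2]
width: 0.0807
t 7.95 pos [0.6333 0.0898 0.1257] jaw 88.2 width 0.0807 F [1.  0.2 0.2] | shift [197.1  -2.3  45.7] turn -55.3
  q [ 0.42  0.58 -0.88  1.51  0.46  1.26  1.02]
```

View pics/s3.png

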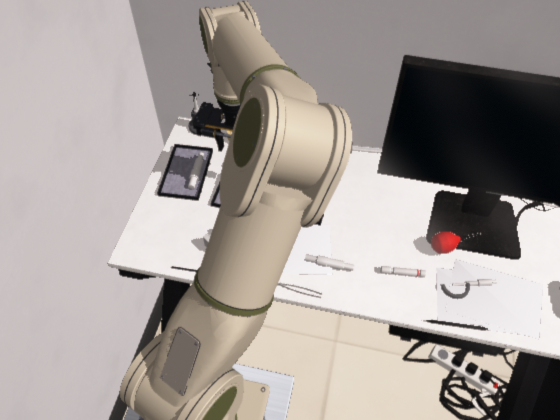

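```bash
python3 -m crank '[[1,[10,0,3],-5],[1,[30,0,8],-11],[1,[58,-1,14],-18],[1,[88,-1,20],-25],[1,[118,-1,27],-32],[1,[146,-2,34],-39],[1,[170,-2,40],-46],[1,[187,-2,43],-52],[1,[196,-2,46],-55],[1,[197,-2,46],-55.3],[1,[197,-2,46],-55.3],[1,[197,-2,46],-55.3]]'
python3 - <<'E'
from h import *
togo(.4362,.0938,.012,143.5)
c=snap("top","t4");c=snap("scene","s4")
E
```

```text
time: 9.0
ee_pos: [0.4353, 0.093, 0.0752]
eef_rot: [-0.449, 0.894, 0.0, 0.0]
ft_force: [0.3, -0.5, -0.7]
width: 0.0873
t 9.00 pos [0.4353 0.093  0.0752] jaw 143.3 width 0.0873 F [ 0.3 -0.5 -0.7] | shift [-1.2 -0.3 63.2] turn -0.2
  q [ 0.86  0.32 -1.27  2.04  0.36  1.04  1.91]
```

View pics/t4.png

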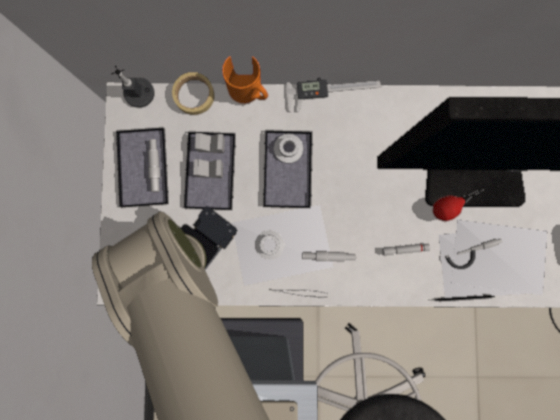

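View pics/s4.png

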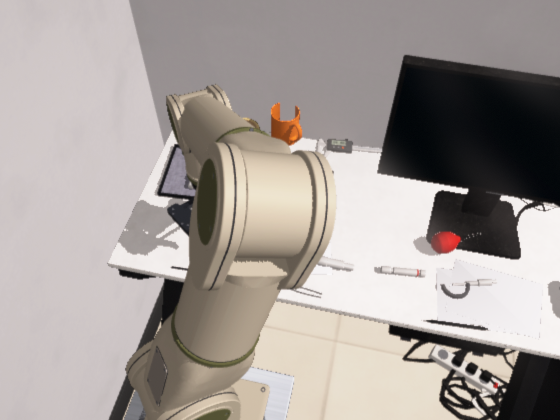

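```bash
python3 -m crank '[[1,[-1,0,10],0],[1,[-1,0,25],0],[1,[-1,0,40],0],[1,[-1,0,52],0],[1,[-1,0,59],0],[1,[-1,0,62],0],[1,[-1,0,62],0],[-0.2,[-1,0,62],0],[-0.2,[-1,0,62],0],[-0.2,[-1,0,62],0],[-0.2,[-1,0,62],0],[-0.2,[-1,0,62],0]]' 35
python3 - <<'E'
from h import *
togo(.4362,.0938,.012,143.5)
E
```

```text
time: 10.1
ee_pos: [0.4354, 0.0939, 0.0133]
eef_rot: [-0.45, 0.893, -0.0, 0.0]
ft_force: [-0.0, 0.6, -0.8]
width: 0.0613
t 10.10 pos [0.4354 0.0939 0.0133] jaw 143.4 width 0.0613 F [-0.   0.6 -0.8] | shift [-0.4 -0.7  1.3] turn -0.1
  q [ 0.72  0.43 -1.15  2.09  0.5   0.93  1.8 ]
```

```bash
python3 -m crank '[[-0.2,[0,0,0],0],[-0.2,[0,0,0],0],[-0.2,[0,0,0],0],[-0.2,[0,0,-4],0],[-0.2,[0,0,-15],0],[-0.2,[0,0,-30],0],[-0.2,[0,0,-50],0],[-0.2,[0,0,-65],0],[-0.2,[0,0,-70],0],[-0.2,[0,0,-70],0]]' 35
python3 - <<'E'
from h import *
togo(.573,.0908,.08,88.2)
E
```

```text
time: 10.93
ee_pos: [0.4358, 0.0939, 0.0841]
eef_rot: [-0.45, 0.893, -0.001, 0.001]
ft_force: [-0.0, -0.1, -4.7]
width: 0.0599
t 10.93 pos [0.4358 0.0939 0.0841] jaw 143.4 width 0.0599 F [-0.  -0.1 -4.7] | shift [ -79.3 -112.1    4.1] turn 55.2
  q [ 0.87  0.3  -1.29  2.03  0.34  1.05  1.92]
```

```bash
python3 -m crank '[[-0.2,[-4,-6,0],4],[-0.2,[-12,-17,0],10],[-0.2,[-23,-33,0],17],[-0.2,[-35,-50,0],24],[-0.2,[-47,-67,0],31],[-0.2,[-58,-83,0],38],[-0.2,[-67,-96,0],45],[-0.2,[-75,-106,0],51],[-0.2,[-79,-111,0],54.5],[-0.2,[-79,-112,0],55.2],[-0.2,[-79,-112,0],55.2],[-0.2,[-79,-112,0],55.2]]'
python3 - <<'E'
from h import *
togo(.573,.0908,.018,88.2)
c=snap("top","t5")
E
```

```text
time: 11.93
ee_pos: [0.5712, 0.0908, 0.0822]
eef_rot: [0.014, 1.0, -0.0, -0.001]
ft_force: [-0.3, -0.0, -4.5]
width: 0.0597
t 11.93 pos [0.5712 0.0908 0.0822] jaw 88.4 width 0.0597 F [-0.3 -0.  -4.5] | shift [-1.8  0.1 64.2] turn 0.2
  q [ 0.47  0.51 -0.9   1.71  0.43  1.14  1.  ]
```

View pics/t5.png

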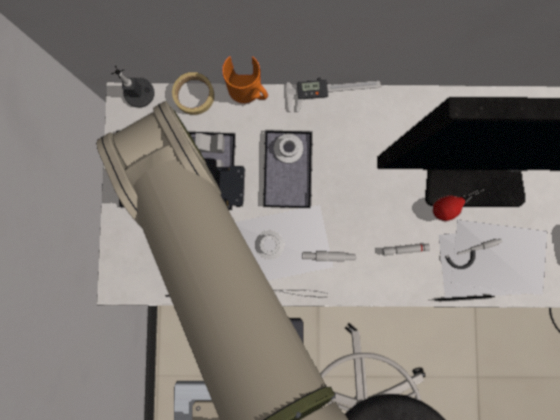

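```bash
python3 -m crank '[[-0.2,[-1,0,10],0],[-0.2,[-1,0,25],0],[-0.2,[-1,0,40],0],[-0.2,[-1,0,52],0],[-0.2,[-1,0,58],0],[-0.2,[-1,0,61],0],[-0.2,[-1,0,63],0],[-0.2,[-1,0,65],0],[-0.2,[-1,0,66.5],0],[-0.2,[-1,0,66.5],0]]'
python3 - <<'E'
from h import *
togo(.573,.0908,.0173,88.2)
E
```

```text
time: 12.82
ee_pos: [0.5737, 0.091, 0.0174]
eef_rot: [0.015, 1.0, -0.0, 0.001]
ft_force: [-2.1, -1.8, 0.9]
width: 0.0597
t 12.82 pos [0.5737 0.091  0.0174] jaw 88.3 width 0.0597 F [-2.1 -1.8  0.9] | shift [ 0.6 -0.2  0.1] turn 0.1
  q [ 0.43  0.59 -0.84  1.75  0.51  1.03  0.94]
```

```bash
python3 -m crank '[[-0.2,[0,0,0.5],0],[0.7,[0,0,0.5],0],[0.7,[0,0,0.5],0],[0.7,[0,0,0.5],0],[0.7,[0,0,0.5],0],[0.7,[0,0,-8],0],[0.7,[0,0,-25],0],[0.7,[0,0,-50],0],[0.7,[0,0,-80],0],[0.3,[0,0,-100],0],[0.3,[0,0,-105],0]]'
python3 - <<'E'
from h import *
togo(.435,-.186,.09,-1.3)
E
```

```text
time: 13.73
ee_pos: [0.5749, 0.0916, 0.1259]
eef_rot: [0.015, 1.0, 0.0, 0.003]
ft_force: [1.3, -0.5, 0.6]
width: 0.0669
t 13.73 pos [0.5749 0.0916 0.1259] jaw 88.3 width 0.0669 F [ 1.3 -0.5  0.6] | shift [ 131.5 -281.7   35.9] turn 89.6
  q [ 0.5   0.46 -0.92  1.66  0.39  1.2   1.02]
```

```bash
python3 -m crank '[[0.3,[5,-10,1],4],[0.3,[16,-34,3],11],[0.3,[30,-65,6],18],[0.3,[46,-98,9],25],[0.3,[61,-131,13],32],[0.3,[77,-164,18],39],[0.3,[92,-197,23],46],[0.3,[107,-229,28],53],[0.3,[119,-255,32],60],[0.3,[128,-273,35],67],[0.3,[131,-281,36],74],[0.3,[131,-282,36],81]]'; python3 -m crank '[[0.3,[0,0,0],4],[0.3,[0,0,0],8],[0.3,[0,0,0],8.5],[0.3,[0,0,0],8.5]]';  python3 - <<'E'
from h import *
togo(.435,-.186,.005,-1.3)
c=snap("top","t6");c=snap("scene","s6")
E
```

```text
time: 14.73
ee_pos: [0.4321, -0.1894, 0.0851]
eef_rot: [0.665, 0.747, -0.001, -0.0]
ft_force: [0.1, 0.2, 0.1]
width: 0.0565
time: 15.07
ee_pos: [0.4336, -0.187, 0.0855]
eef_rot: [0.714, 0.7, -0.0, -0.0]
ft_force: [-1.3, 0.7, -0.4]
width: 0.0565
t 15.07 pos [ 0.4336 -0.187   0.0855] jaw -1.1 width 0.0565 F [-1.3  0.7 -0.4] | shift [ 1.   1.4 80.5] turn 0.2
  q [ 0.89  0.18 -0.62  1.98  0.12  1.01  0.19]
```

View pics/t6.png

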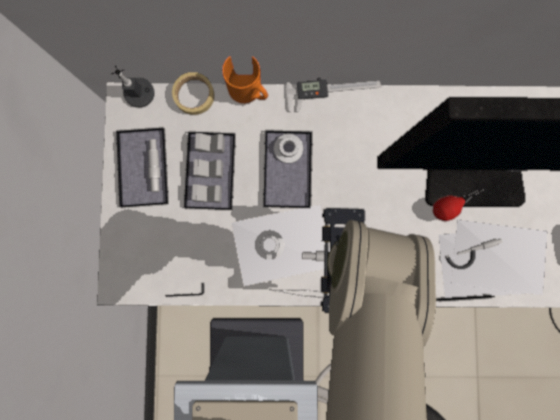

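View pics/s6.png

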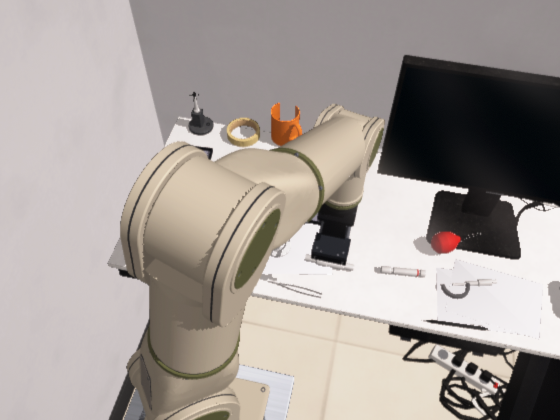

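```bash
python3 -m crank '[[0.3,[1,1,10],0],[0.3,[1,1,27],0],[0.3,[1,1,45],0],[0.3,[1,1,60],0],[0.3,[1,1,70],0],[0.3,[1,1,76],0],[0.3,[1,1,79],0],[0.3,[1,1,80],0],[0.3,[1,1,80],0]]' 30
python3 - <<'E'
from h import *
togo(.435,-.186,.004,-1.3)
E
```

```text
time: 15.92
ee_pos: [0.435, -0.1862, 0.0058]
eef_rot: [0.715, 0.699, 0.0, 0.0]
ft_force: [0.1, 0.4, -0.4]
width: 0.0567
t 15.92 pos [ 0.435  -0.1862  0.0058] jaw -1.2 width 0.0567 F [ 0.1  0.4 -0.4] | shift [0.2 0.  1.8] turn 0.1
  q [ 0.85  0.31 -0.59  2.04  0.23  0.85  0.1 ]
```

```bash
python3 -m crank '[[0.3,[0,0,1.5],0],[0.3,[0,0,1.5],0],[-0.8,[0,0,1.5],0],[-0.8,[0,0,1.5],0],[-0.8,[0,0,1.5],0],[-0.8,[0,0,1.5],0],[-0.8,[0,0,1.5],0],[-0.8,[0,0,1.5],0],[-0.8,[0,0,1.5],0],[-0.8,[0,0,1.5],0]]' 30
python3 - <<'E'
from h import *
togo(.435,-.186,.004,-1.3)
E
```

```text
time: 16.75
ee_pos: [0.4347, -0.1862, 0.0041]
eef_rot: [0.715, 0.699, 0.0, 0.0]
ft_force: [-0.8, -0.2, 1.5]
width: 0.0252
t 16.75 pos [ 0.4347 -0.1862  0.0041] jaw -1.2 width 0.0252 F [-0.8 -0.2  1.5] | shift [0.2 0.3 0.1] turn 0.1
  q [ 0.85  0.32 -0.59  2.04  0.23  0.85  0.1 ]
```

```bash
python3 -m crank '[[-0.8,[0,0,-3],0],[-0.8,[0,0,-12],0],[-0.8,[0,0,-30],0],[-0.8,[0,0,-55],0],[-0.8,[0,0,-80],0],[-0.8,[0,0,-103],0],[-0.8,[0,0,-114],0],[-0.8,[0,0,-116],0],[-0.8,[0,0,-116],0]]' 30
python3 - <<'E'
from h import *
togo(.634,.2654,.12,94.8)
E
```

```text
time: 17.5
ee_pos: [0.4347, -0.1863, 0.1202]
eef_rot: [0.715, 0.699, -0.0, 0.0]
ft_force: [-1.0, -0.2, -2.9]
width: 0.0246
t 17.50 pos [ 0.4347 -0.1863  0.1202] jaw -1.3 width 0.0246 F [-1.  -0.2 -2.9] | shift [456.  189.4   0.2] turn -96.1
  q [ 0.91  0.14 -0.63  1.95  0.09  1.08  0.22]
```

```bash
python3 -m crank '[[-0.8,[9,4,0],-2],[-0.8,[27,11,0],-6],[-0.8,[55,23,0],-12],[-0.8,[87,36,0],-19],[-0.8,[119,49,0],-26],[-0.8,[151,63,0],-33],[-0.8,[183,76,0],-40],[-0.8,[215,89,0],-47],[-0.8,[247,103,0],-54],[-0.8,[279,116,0],-61],[-0.8,[309,128,0],-68],[-0.8,[335,139,0],-75]]'
python3 - <<'E'
from h import *
togo(.634,.2654,.12,94.8)
E
```

```text
time: 18.5
ee_pos: [0.5802, 0.1506, 0.1189]
eef_rot: [0.135, 0.991, 0.001, -0.001]
ft_force: [-0.9, 1.2, -1.7]
width: 0.0245
t 18.50 pos [0.5802 0.1506 0.1189] jaw 74.5 width 0.0245 F [-0.9  1.2 -1.7] | shift [-21.1 125.1  -1.1] turn -20.3
  q [ 0.38  0.52 -0.92  1.62  0.43  1.22  0.67]
```

```bash
python3 -m crank '[[-0.8,[-3,20,0],-4],[-0.8,[-7,42,0],-8],[-0.8,[-11,64,0],-12],[-0.8,[-14,84,0],-16],[-0.8,[-17,102,0],-18],[-0.8,[-19,114,0],-19.5],[-0.8,[-20,120,0],-20],[-0.8,[-20,122,0],-20],[-0.8,[-20,122,0],-20],[-0.8,[-20,122,0],-20]]'
python3 - <<'E'
from h import *
togo(.634,.2654,.008,94.8)
c=snap("top","t7");c=snap("scene","s7")
E
```

```text
time: 19.33
ee_pos: [0.6339, 0.257, 0.1196]
eef_rot: [-0.033, 0.999, -0.0, -0.0]
ft_force: [-0.5, -1.3, -2.6]
width: 0.0248
t 19.33 pos [0.6339 0.257  0.1196] jaw 93.8 width 0.0248 F [-0.5 -1.3 -2.6] | shift [ -0.7   8.4 111.6] turn -1.0
  q [ 0.15  0.71 -0.93  1.37  0.57  1.34  0.85]
```

View pics/t7.png

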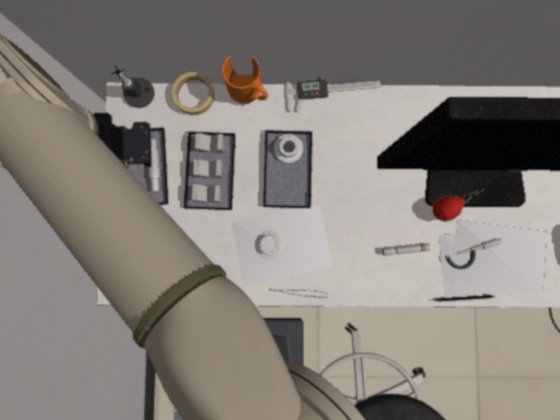

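View pics/s7.png

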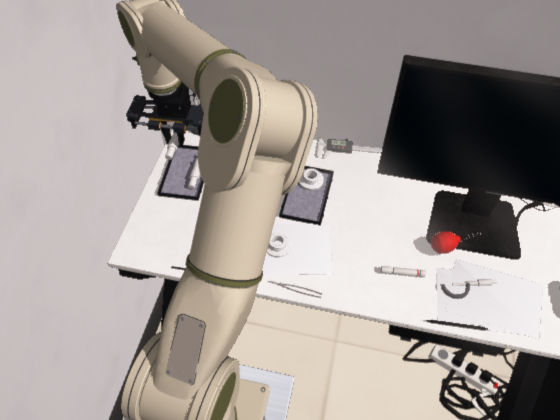

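```bash
python3 -m crank '[[-0.8,[0,0,0],0],[-0.8,[0,0,0],0],[-0.8,[0,0,0],0]]'
python3 - <<'E'
from h import *
togo(.634,.2654,.008,94.8)
print(np.round(r.read_state()["joint_torque"],1),np.round(r.read_state()["joint_vel"],3))
E
```

```text
time: 19.68
ee_pos: [0.6344, 0.2568, 0.1202]
eef_rot: [-0.032, 0.999, -0.0, 0.0]
ft_force: [0.6, -0.8, -2.6]
width: 0.0249
t 19.68 pos [0.6344 0.2568 0.1202] jaw 93.7 width 0.0249 F [ 0.6 -0.8 -2.6] | shift [ -0.2   8.6 112.2] turn -1.1
  q [ 0.15  0.71 -0.93  1.37  0.57  1.34  0.85]
[  0.1 -72.4 -19.9 -33.7  -0.    0.1  -0. ] [-0.005  0.001 -0.001 -0.002  0.     0.     0.001]
```

```bash
python3 -m crank '[[-0.8,[0,3,5],-1],[-0.8,[0,6,15],-1],[-0.8,[0,6.6,35],-1],[-0.8,[0,6.6,55],-1],[-0.8,[0,6.6,70],-1],[-0.8,[0,6.6,80],-1],[-0.8,[0,6.6,80],-1],[-0.8,[0,6.6,80],-1]]'
python3 - <<'E'
from h import *
togo(.634,.2634,.008,94.8)
c=snap("top","t8");c=snap("scene","s8")
im=cv2.imread("pics/s8.png"); cv2.imwrite("pics/s8z.png",cv2.resize(im[90:215,110:260],None,fx=4.5,fy=4.5,interpolation=cv2.INTER_CUBIC))
E
```

```text
time: 20.35
ee_pos: [0.6336, 0.264, 0.0398]
eef_rot: [-0.042, 0.999, 0.0, -0.0]
ft_force: [0.6, 0.9, -1.5]
width: 0.0245
t 20.35 pos [0.6336 0.264  0.0398] jaw 94.8 width 0.0245 F [ 0.6  0.9 -1.5] | shift [-0.3 -0.6 31.8] turn -0.0
  q [ 0.12  0.79 -0.89  1.43  0.63  1.22  0.82]
```

View pics/s8z.png

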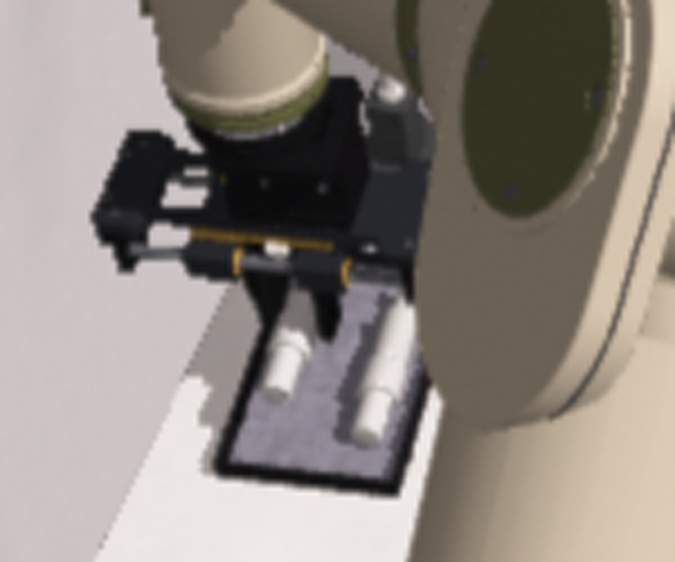

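```bash
python3 -m crank '[[-0.8,[0,-0.5,6],0],[-0.8,[0,-0.5,14],0],[-0.8,[0,-0.5,21],0],[-0.8,[0,-0.5,26],0],[-0.8,[0,-0.5,29],0],[-0.8,[0,-0.5,30],0],[-0.8,[0,-0.5,31],0],[-0.8,[0,-0.5,31],0]]'
python3 - <<'E'
from h import *
togo(.634,.2634,.008,94.8)
E
```

```text
time: 21.12
ee_pos: [0.6339, 0.2635, 0.009]
eef_rot: [-0.042, 0.999, 0.0, 0.0]
ft_force: [-0.3, 0.0, -2.5]
width: 0.0247
t 21.12 pos [0.6339 0.2635 0.009 ] jaw 94.8 width 0.0247 F [-0.3  0.  -2.5] | shift [-0.1 -0.1  1. ] turn -0.0
  q [ 0.11  0.82 -0.87  1.45  0.65  1.17  0.81]
```

```bash
python3 -m crank '[[-0.8,[0,0,0.5],0],[-0.8,[0,0,1],0],[-0.8,[0,0,1.2],0],[-0.8,[0,0,1.2],0]]'
python3 - <<'E'
from h import *
togo(.634,.2634,.008,94.8)
E
```

```text
time: 21.45
ee_pos: [0.6341, 0.2635, 0.0082]
eef_rot: [-0.041, 0.999, 0.0, 0.0]
ft_force: [0.1, -0.9, -0.0]
width: 0.0249
t 21.45 pos [0.6341 0.2635 0.0082] jaw 94.8 width 0.0249 F [ 0.1 -0.9 -0. ] | shift [ 0.1 -0.1  0.2] turn -0.0
  q [ 0.11  0.82 -0.87  1.45  0.65  1.17  0.81]
```

```bash
python3 -m crank '[[-0.8,[0,0,0.5],0],[-0.28,[0,0,0.5],0],[-0.28,[0,0,0.5],0],[-0.28,[0,0,0.5],0],[-0.28,[0,0,0.5],0],[-0.28,[0,0,-4],0],[-0.28,[0,0,-14],0],[-0.28,[0,0,-30],0],[-0.28,[0,0,-55],0],[0.4,[0,0,-85],0],[0.4,[0,0,-100],0],[0.4,[0,0,-100],0]]'
python3 - <<'E'
from h import *
togo(.4605,-.0512,.12,0)
E
```

```text
time: 22.45
ee_pos: [0.6357, 0.2649, 0.1137]
eef_rot: [-0.041, 0.999, 0.001, 0.003]
ft_force: [-0.0, 1.1, 0.3]
width: 0.0437
t 22.45 pos [0.6357 0.2649 0.1137] jaw 94.7 width 0.0437 F [-0.   1.1  0.3] | shift [ 200.7 -300.5   -6.3] turn 94.7
  q [ 0.14  0.72 -0.93  1.37  0.58  1.32  0.85]
```

Run:
```python
from h import *
togo(.4605,-.0512,.1,88.5)
```

```text
t 22.45 pos [0.6357 0.2649 0.1137] jaw 94.7 width 0.0437 F [-0.   1.1  0.3] | shift [ 200.7 -300.5   13.7] turn 6.2
  q [ 0.14  0.72 -0.93  1.37  0.58  1.32  0.85]
```

```bash
python3 -m crank '[[0.8,[6,-9,0],1],[0.8,[18,-27,0],2],[0.8,[36,-54,0],3],[0.8,[56,-84,2],4],[0.8,[76,-114,4],5],[0.8,[96,-144,6],6],[0.8,[116,-174,8],6],[0.8,[136,-204,10],6],[0.8,[156,-234,12],6],[0.8,[174,-261,13],6],[0.8,[188,-282,14],6],[0.8,[196,-294,14],6]]'; python3 -m crank '[[0.8,[4,-6,0],0],[0.8,[5,-6.5,0],0],[0.8,[5,-6.5,0],0],[0.8,[5,-6.5,0],0]]'
python3 - <<'E'
from h import *
togo(.4605,-.0512,.015,88.5)
c=snap("top","t9");c=snap("scene","s9")
E
```

```text
time: 23.45
ee_pos: [0.4611, -0.049, 0.0935]
eef_rot: [0.012, 1.0, -0.001, -0.001]
ft_force: [-0.0, -0.0, 0.4]
width: 0.0781
time: 23.78
ee_pos: [0.4583, -0.051, 0.0941]
eef_rot: [0.01, 1.0, 0.0, 0.0]
ft_force: [-0.1, 0.5, 0.4]
width: 0.0784
t 23.78 pos [ 0.4583 -0.051   0.0941] jaw 88.8 width 0.0784 F [-0.1  0.5  0.4] | shift [-2.2 -0.1 79.1] turn 0.3
  q [ 1.02  0.24 -1.08  1.99  0.24  1.05  1.37]
```

View pics/t9.png

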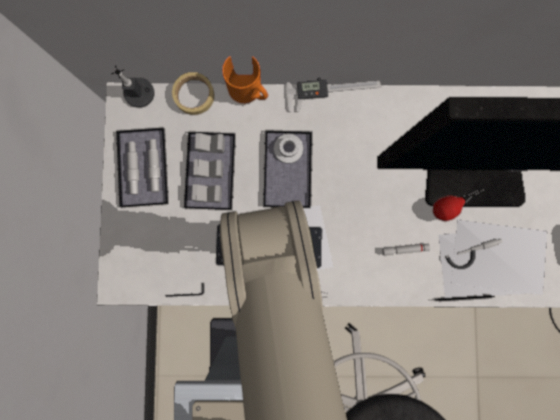

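View pics/s9.png

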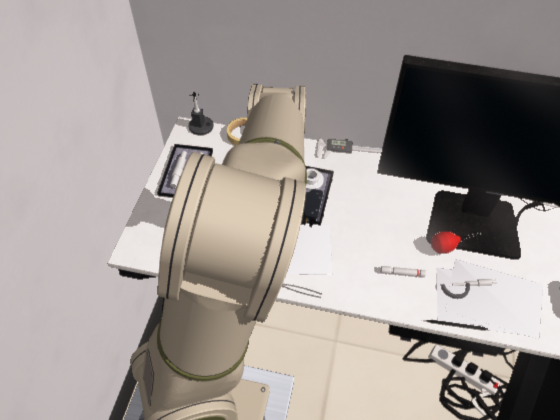

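Run:
```python
from h import *
c=r.camera("scene")
im=cv2.imread("pics/s7.png"); cv2.imwrite("pics/s7f.png",cv2.resize(im[215:270,245:315],None,fx=10,fy=10,interpolation=cv2.INTER_CUBIC))
```

```text
(no output)
```

View pics/s7f.png

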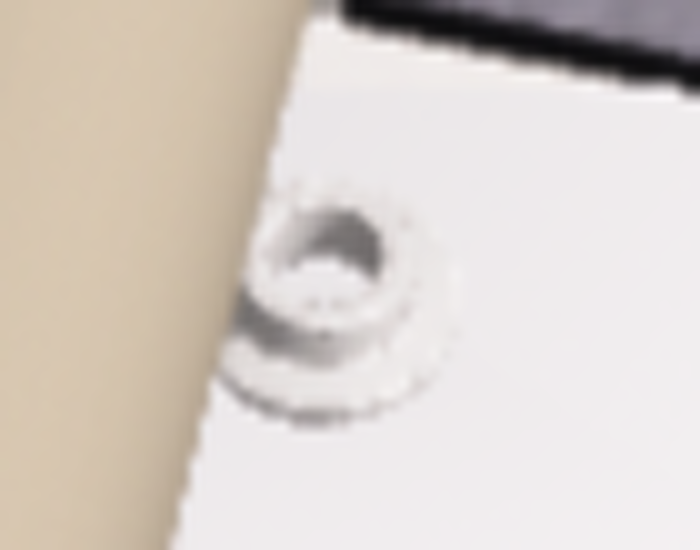

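Run:
```python
from h import *
c=r.camera("scene"); print(ray(c,[[277.35,240.25]],.027))
```

```text
[[ 0.457  -0.0517  0.027 ]]
```

```bash
python3 -m crank '[[1,[-1,0,10],0],[1,[-1,0,27],0],[1,[-1,0,45],0],[1,[-1,0,60],0],[1,[-1,0,70],0],[1,[-1,0,76],0],[1,[-1,0,79],0],[1,[-1,0,79],0],[1,[-1,0,79],0]]' 40
python3 - <<'E'
from h import *
togo(.459,-.0512,.015,88.5)
E
```

```text
time: 24.73
ee_pos: [0.4592, -0.0521, 0.0153]
eef_rot: [0.011, 1.0, -0.0, 0.0]
ft_force: [0.1, 0.8, 0.2]
width: 0.0867
t 24.73 pos [ 0.4592 -0.0521  0.0153] jaw 88.8 width 0.0867 F [0.1 0.8 0.2] | shift [0.2 0.9 0.3] turn 0.3
  q [ 0.9   0.39 -0.99  2.05  0.41  0.91  1.24]
```

```bash
python3 -m crank '[[-0.5,[0,0,0],0],[-0.5,[0,0,0],0],[-0.5,[0,0,0],0],[-0.5,[0,0,0],0],[-0.5,[0,0,0],0],[-0.5,[0,0,0],0],[-0.5,[0,0,0],0],[-0.5,[0,0,0],0],[-0.5,[0,0,0],0],[-0.5,[0,0,0],0]]' 40
python3 - <<'E'
from h import *
togo(.459,-.0512,.015,88.5)
E
```

```text
time: 25.57
ee_pos: [0.4588, -0.052, 0.0148]
eef_rot: [0.011, 1.0, 0.0, 0.0]
ft_force: [-0.1, 0.9, 0.3]
width: 0.0419
t 25.57 pos [ 0.4588 -0.052   0.0148] jaw 88.8 width 0.0419 F [-0.1  0.9  0.3] | shift [-0.2  0.9 -0.2] turn 0.3
  q [ 0.9   0.39 -0.99  2.05  0.41  0.91  1.24]
```

```bash
python3 -m crank '[[-0.5,[0,0,0],0],[-0.5,[0,0,-2],0],[-0.5,[0,0,-6],0],[-0.5,[0,0,-14],0],[-0.5,[0,0,-25],0],[-0.5,[0,0,-30],0],[-0.5,[0,0,-30],0],[-0.5,[0,0,-30],0]]' 40
python3 - <<'E'
from h import *
togo(.594,-.0901,.08,88.5)
print(r.read_state()["torque"])
c=snap("top","t10");c=snap("scene","s10")
im=cv2.imread("pics/t10.png"); cv2.imwrite("pics/t10z.png",cv2.resize(im[200:290,200:340],None,fx=5,fy=5,interpolation=cv2.INTER_CUBIC))
E
```

```text
time: 26.23
ee_pos: [0.4591, -0.0526, 0.0453]
eef_rot: [0.011, 1.0, -0.0, 0.001]
ft_force: [-0.1, -0.5, -4.5]
width: 0.0419
t 26.23 pos [ 0.4591 -0.0526  0.0453] jaw 88.7 width 0.0419 F [-0.1 -0.5 -4.5] | shift [-135.7  -34.5  -34.7] turn 0.2
  q [ 0.95  0.33 -1.03  2.03  0.35  0.97  1.29]
[ 0.0981 -0.121   0.0114]
```

View pics/t10z.png

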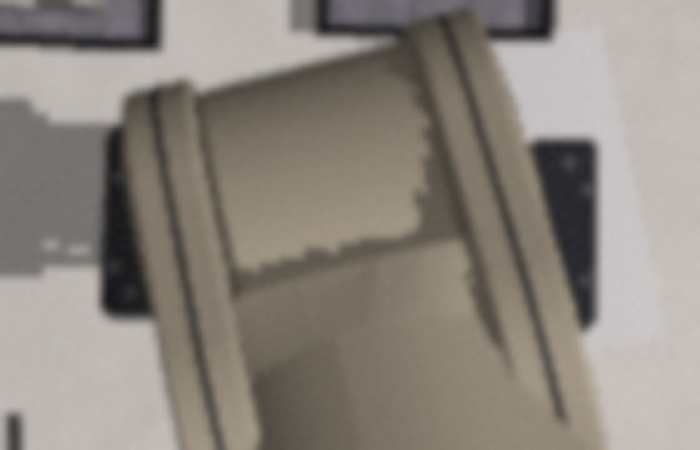

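View pics/s10.png

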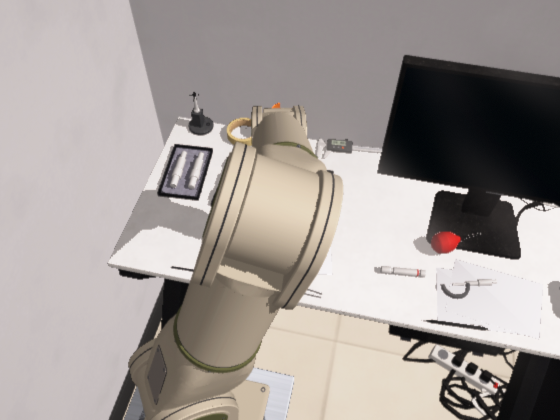

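```bash
python3 -m crank '[[-0.5,[-3,-1,-12],0],[-0.5,[-9,-2,-25],0],[-0.5,[-22,-5,-35],0],[-0.5,[-42,-11,-40],0],[-0.5,[-64,-16,-40],0],[-0.5,[-86,-22,-40],0],[-0.5,[-107,-27,-40],0],[-0.5,[-123,-31,-40],0],[-0.5,[-132,-33,-40],0],[-0.5,[-135,-34.5,-40],0],[-0.5,[-135,-34.5,-40],0],[-0.5,[-135,-34.5,-40],0]]'
python3 - <<'E'
from h import *
togo(.5945,-.0902,.019,88.5)
c=snap("scene","s11"); snap("top","t11")
im=cv2.imread("pics/s11.png"); cv2.imwrite("pics/s11z.png",cv2.resize(im[100:240,200:370],None,fx=4.5,fy=4.2,interpolation=cv2.INTER_CUBIC))
E
```

```text
time: 27.33
ee_pos: [0.5923, -0.0894, 0.0849]
eef_rot: [0.011, 1.0, 0.0, -0.0]
ft_force: [-0.7, 0.7, -4.2]
width: 0.0419
t 27.33 pos [ 0.5923 -0.0894  0.0849] jaw 88.8 width 0.0419 F [-0.7  0.7 -4.2] | shift [-2.3 -0.8 65.9] turn 0.3
  q [ 0.78  0.56 -0.92  1.65  0.48  1.17  1.29]
```

View pics/s11z.png

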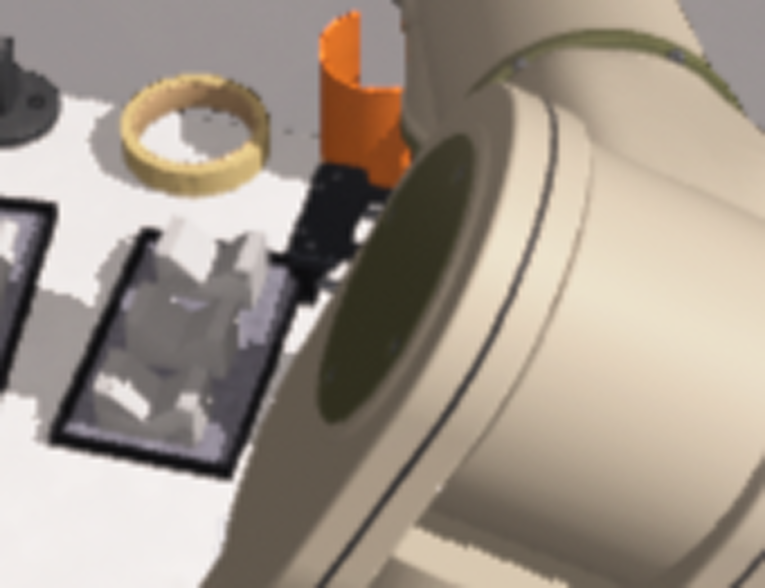

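View pics/t11.png

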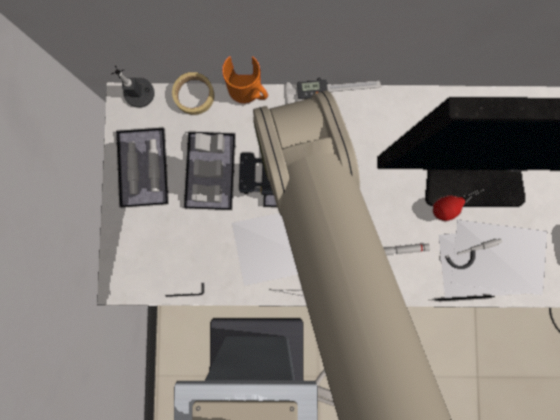

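```bash
python3 -m crank '[[-0.5,[-1,-0.5,10],0],[-0.5,[-1.5,-0.5,25],0],[-0.5,[-1.5,-0.5,40],0],[-0.5,[-1.5,-0.5,52],0],[-0.5,[-1.5,-0.5,59],0],[-0.5,[-1.5,-0.5,63],0],[-0.5,[-1.5,-0.5,65],0],[-0.5,[-1.5,-0.5,66],0],[-0.5,[-1.5,-0.5,66],0]]'
python3 - <<'E'
from h import *
togo(.5945,-.0902,.0188,88.5)
E
```

```text
time: 28.18
ee_pos: [0.5949, -0.0901, 0.0192]
eef_rot: [0.011, 1.0, -0.0, 0.0]
ft_force: [-0.1, 0.9, -3.6]
width: 0.042
t 28.18 pos [ 0.5949 -0.0901  0.0192] jaw 88.8 width 0.0420 F [-0.1  0.9 -3.6] | shift [ 0.3 -0.1  0.4] turn 0.3
  q [ 0.74  0.64 -0.87  1.69  0.55  1.07  1.25]
```

```bash
python3 -m crank '[[-0.5,[0,0,0.5],0],[-0.5,[0,0,0.9],0],[-0.5,[0,0,1.2],0],[-0.5,[0,0,1.2],0]]'
python3 - <<'E'
from h import *
togo(.5945,-.0902,.0188,88.5)
E
```

```text
time: 28.52
ee_pos: [0.5951, -0.0902, 0.0189]
eef_rot: [0.011, 1.0, -0.0, 0.001]
ft_force: [-3.1, -0.9, 6.3]
width: 0.0422
t 28.52 pos [ 0.5951 -0.0902  0.0189] jaw 88.8 width 0.0422 F [-3.1 -0.9  6.3] | shift [0.6 0.  0.1] turn 0.3
  q [ 0.74  0.64 -0.87  1.69  0.55  1.07  1.24]
```

```bash
python3 -m crank '[[0.4,[0,0,1],0],[0.4,[0,0,1],0],[0.4,[0,0,1],0],[0.4,[0,0,1],0],[0.4,[0,0,1],0],[0.4,[0,0,-5],0],[0.4,[0,0,-18],0],[0.4,[0,0,-40],0],[0.4,[0,0,-70],0],[0.4,[0,0,-95],0],[0.4,[0,0,-105],0],[0.4,[0,0,-105],0]]'
python3 - <<'E'
from h import *
togo(.42,-.15,.2,60)
E
```

```text
time: 29.52
ee_pos: [0.5962, -0.09, 0.1264]
eef_rot: [0.011, 1.0, -0.001, 0.003]
ft_force: [-0.5, 1.1, -0.1]
width: 0.0607
t 29.52 pos [ 0.5962 -0.09    0.1264] jaw 88.8 width 0.0607 F [-0.5  1.1 -0.1] | shift [174.9 -63.8 -73.6] turn 28.8
  q [ 0.79  0.52 -0.94  1.61  0.45  1.24  1.31]
```

```bash
python3 -m crank '[[0.4,[10,-2,-4],2],[0.4,[28,-6,-12],5],[0.4,[50,-12,-20],9],[0.4,[74,-20,-30],13],[0.4,[98,-30,-40],17],[0.4,[122,-40,-50],21],[0.4,[144,-50,-60],25],[0.4,[160,-58,-68],28],[0.4,[170,-62,-72],29],[0.4,[174,-64,-73],29],[0.4,[174,-64,-73],29]]'
python3 - <<'E'
from h import *
togo(.42,-.15,.2,60)
c=snap("scene","s12"); snap("top","t12")
im=cv2.imread("pics/t12.png"); cv2.imwrite("pics/t12z.png",cv2.resize(im[115:215,105:325],None,fx=3.6,fy=3.6,interpolation=cv2.INTER_CUBIC))
E
```

```text
time: 30.43
ee_pos: [0.4183, -0.1512, 0.1955]
eef_rot: [0.261, 0.965, -0.001, -0.0]
ft_force: [-0.5, 0.7, 0.1]
width: 0.0612
t 30.43 pos [ 0.4183 -0.1512  0.1955] jaw 59.7 width 0.0612 F [-0.5  0.7  0.1] | shift [-0.8  1.8 -4.5] turn -0.3
  q [ 1.22 -0.01 -0.95  1.91 -0.01  1.24  1.31]
```

View pics/t12.png

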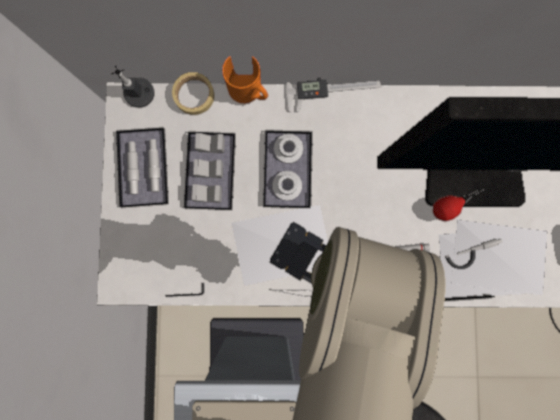

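View pics/t12z.png

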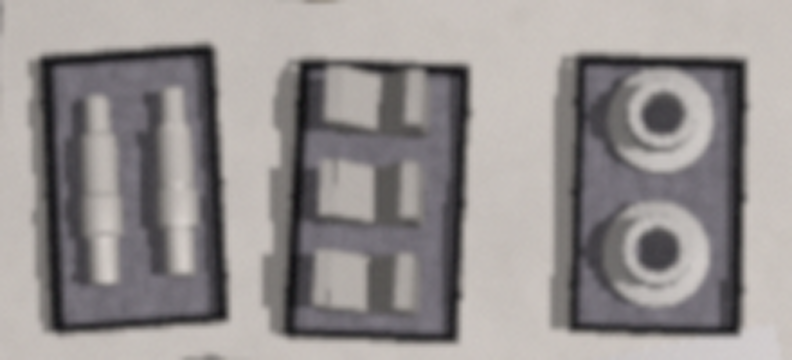

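View pics/s12.png

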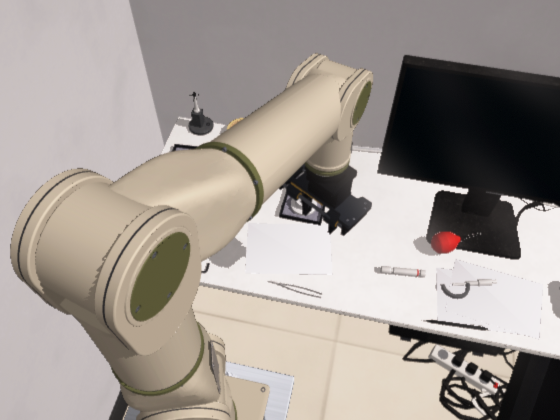

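Run:
```python
from bench import r
print(r.close_job(), r.read_state()["time"])
```

```text
the job is handed in; nothing more can be done
the job is handed in; nothing more can be done
```

All four loose pieces are in their trays, and I handed the job in at about 30.5 s of the 112 s. I placed the two V-blocks first, then the shaft, then the flange, each lowered until it met the tray floor and then released.

**Last checks:**
- **Placement:** The final top view shows each piece flat on the free floor of its tray, beside its like. The V-blocks and flange are right way up, and the V-blocks are turned like the fixed one.
- **Release heights:** The gripper came to rest 4 mm higher than at pickup for each piece, to within about 0.1 mm. That matches the tray floor height.
- **Plug gauge:** It looked unmoved in the scene view. The arm hid it in the last top view.
- **Arm and forces:** The gripper was about 0.2 m up, clear of everything, when I handed in. Every wrist force I read was under 8 N.

**Deviations and disagreements:**
- **Shaft position:** I aimed for tray y = +18 mm rather than +26 mm, to keep the fingers off the tray wall.
- **Flange hub:** It gripped at 42 mm instead of the stated 44 mm. The hold was firm, and I did not find the reason for the difference.
- **Flange x position:** The two cameras disagreed by about 3.5 mm before the grasp, so I used the middle value.

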